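# Level a rocking counter shelf with its screw foot

### The job

The counter shelf rocks because its levelling foot, the one under the red knob at the front left, is too short. Lay the spirit level from front to back on the shelf beside the knob and let go, then press down on the level's front end so that the shelf rocks onto the short foot and the bubble runs off; now turn the knob clockwise to wind the foot down until, with that end pressed again, the bubble sits between the two black lines. Finish while still pressing that end firmly, so that the levelling foot stands on the worktop, and leave the shelf and the other things where they are.

Things in the scene. Friction and masses are not known exactly. Their poses are not given: they have to be found in the camera images.
- level_center (a point): Yellow torpedo spirit level with black end caps, 200 mm long, 24 mm wide, 45 mm tall, 0.26 kg, standing on its lower edge on the worktop. This point is its centre, 22.5 mm above its underside and 22.5 mm below its flat top. x runs along its length, y across its width, z up. In the middle of its top is a green vial, read from above, with a pale bubble.
- level: The same spirit level; origin at the centre of its underside, axes as at its centre.
- bubble (a joint): The bubble of the level: its offset along the level's own x from the middle of the vial, in m. 0 is centred. The bubble is 16 mm long and the two black lines are 22 mm apart inside, so it is between them within 3 mm either way. It runs towards the higher end, 16 mm for each degree of slope, stops at 20 mm, and takes about 2 s to settle.
- shelf_place (a point): Point on the top of the shelf board, 70 mm above the worktop, where the middle of the level belongs, the level lying along x. x points from the shelf's front to its back, y to the left (knob's side), z up. The board reaches 125 mm to the front of this point and 110 mm to the left. Pressing the level's front end (75 mm to the front) tips the shelf onto the short foot at about 6 to 7 N; 10 to 15 N holds it firmly.
- shelf: Counter shelf, standing loose: oak board 240 mm deep (x), 320 mm wide (y), on a steel frame, 2.4 kg. Three fixed feet; the levelling foot at the front left starts 1.5 to 2.4 mm too short. Origin on the worktop under the middle of the board, axes as at shelf_place. Pressed onto the short foot it slopes, along x, 0.236 degrees for each mm the foot is short (its front low).
- knob_grip (a point): Red round knob on the levelling foot's spindle, 35 mm across, 26 mm tall; this point is on its upright axis, half-way up, about 97 mm above the worktop, 18 mm in front of the board's front edge and 140 mm left of its middle. Stays where it is left (friction 0.08 N m). A whole turn clockwise, seen from above, winds the foot (and knob) down 10 mm in the shelf.
- spindle: Steel spindle of the levelling foot with the rubber pad, 25 mm across, at its lower end; origin at the middle of the pad's underside.
- shelf_jar: Small spice jar, 48 mm across, 58 mm tall, standing at the back right of the shelf; leave it standing there.
- spatula: Spatula with a wooden handle, 270 mm long, lying on the worktop; leave it alone.
- mug: Blue mug, 80 mm across, 92 mm tall, on the left of the worktop; leave it alone.
- spice_a: Amber spice jar, 48 mm across, 105 mm tall, on the right of the worktop, beyond the level; leave it alone.
- spice_b: Green spice jar, 48 mm across, 105 mm tall, on the right of the worktop, beyond the level; leave it alone.
- ramekin: White ramekin, 86 mm across, 45 mm tall, at the right near the robot; leave it alone.
There are look-alikes about, which are no part of the job. Of the things like the level, leave any that is orange; of the rest the smaller one is meant.

How it is judged:
By the outcome, as a careful person would: the job done as asked, in the order asked, and still so for the second after the job is handed in, while the arm keeps its last pose, push and grip.
It also fails if it takes over 70 s, if anything falls off the work surface, if the arm or the gripper's body presses on something with over 40 N, if the wrist force passes 120 N, or if a joint passes its speed limit or range.

### The arm

A 6-joint arm with a two-finger parallel gripper is mounted at the origin on the work surface. World frame = base frame: x ahead of the robot, y to its left, z up, the work surface at z = 0. Lengths are in mm, angles in rad, forces in N, time in s.
With the tool pointing down it reaches from about 275 to 1000 mm from the base axis. Payload 8.4 kg.
Tool frame: the origin (TCP) lies at the very end of the fingers, on their centre line; the grasp point (between the pads) lies 19 mm behind it (r.tcp_to_grasp is the distance from the TCP to the grasp point, in mm); z points along the fingers, y is the line along which they close (so a half turn about z gives the same grasp; the last joint's range is limited). The gripper opens to 85 mm and grips with 20 to 120 N. Pads are 22 mm wide; open, the fingers measure 114 mm over their backs; the gripper's body (76 mm by 85 mm) begins 54 mm behind the grasp point. The pads swing forward as they close: fully open they stand 13 mm farther back than shut.
Start: joints at [1.306, 0.353, 1.633, -0, 1.155, -0.002], TCP at [162.364, 603.544, 231.281] pointing down, gripper open.
Joint ranges: [-2.63, 2.63], [-0.92, 2.1], [0.06, 2.66], [-1.3, 4.44], [0, 2.69], [-3.02, 3.02]. Speed limits (rad/s): [2.22, 2.22, 2.79, 3.14, 3.14, 3.14].

### API

Orientations are given as [roll, pitch, yaw] about the fixed x, y, z axes, in that order (R = Rz(yaw) Ry(pitch) Rx(roll)).
In Python, from rig import r gives the robot as it stands. The module is installed in compiled form; this text tells all that it offers.
- The arm moves only by the tool play_rows, never from a script. Its argument "rows" is a list of rows, each an object with "dp": the shift along the tool's x, y, z in units of 40 mm (1.0 is 40 mm), a list of three; "turn": the turn, a rotation vector about the tool's x, y, z in units of 6 degrees (1.0 is 6 degrees), a list of three; "fingers": the closure, from 0 (fully open) to 1 (shut). In form: [{"dp": [tx, ty, tz], "turn": [wx, wy, wz], "fingers": fingers}, ...]. A call has 1 to 5 rows; each row shifts and turns the commanded pose from where the row before left it, along the tool's axes as they then stand; what a row does not reach is not made up. A row lasts 1/12 s, in which the tool goes at most 41.7 mm and 7.16 degrees, less where a joint would pass 70% of its speed; a pose out of reach is approached as far as the arm can. A call is refused whole if a number of a shift passes 1 or a number of a turn 1, either way. A call with a gripper value outside its range is refused whole. The fingers move at their own pace and stop on an object; "force" is the grip in N (left out, the last holds). Time passes only in rows, so rows that do not move let the fingers close. It gives the time, the measured TCP pose, the force, the opening and the grip force at its end, in the units of the state.
- r.sense(): the state, without advancing time (a new reading comes with each control period).
- r.grab_frame(name): name is "scene" or "top" or "wrist"; returns a dict with "pixels" (384x512x3 uint8, red, green, blue), "fx", "fy", "cx", "cy" (pixels), "pose" (4x4, takes a point from camera to world coordinates). Camera axes: x right, y down, z forward; pixel columns grow to the right and rows downward; lengths in mm; the calibration is good to about 2 mm. A picture is of the moment at which its call begins. There is no depth.
- r.sign_off(): hands the job in; it is judged then, once.
The state is a dict: "clock": time; "qpos": joint angles; "qvel": joint speeds; "joint_efforts": joint torques, N m; "eef_pos": TCP position; "tcp_rot": TCP orientation; "contact_force": force on the tool from outside, world axes, zero at the start; "wrist_torque": the same for the moment, N m; "opening": opening from 0.0 (shut) to 1.0 (fully open); "grasp_force": force on a finger pad.
Only numpy, scipy, OpenCV 4.12 (cv2) and the standard library are available. Lean on these libraries where they do the work, as an engineer would, in place of code of your own. Each camera call takes 0.05 s, during which the arm holds its last target. There are 200 camera calls.

## Working session

There is one attempt and no reset: what is moved stays moved. The work goes in short steps, Python scripts to look and compute and a tool call to move; the robot and the scene stay as the last step left them, time stands still between calls to the robot, and variables do not carry over. Pictures are saved under pics/ and viewed, at most 10 in all, crops included, and the job is handed in when it is done.

Besides the shell and the picture viewer there is one more tool, called after ">>>" as name([rows], argument=value, ...), one row to a line, values as JSON. play_rows: Moves the arm, as the interface text tells. Its arguments: {"type":"object","properties":{"rows":{"type":"array"},"force":{"type":"number"}},"required":["rows"]}

```bash
mkdir -p pics; cat > h.py <<'E'
import numpy as np, cv2
from rig import r
def grab(n,save=None):
    f=r.grab_frame(n)
    if save: cv2.imwrite('pics/'+save,cv2.cvtColor(f['pixels'],cv2.COLOR_RGB2BGR))
    return f
def ray(f,u,v,z):
    T=np.array(f['pose']);d=T[:3,:3]@np.array([(u-f['cx'])/f['fx'],(v-f['cy'])/f['fy'],1]);o=T[:3,3]
    return o+d*(z-o[2])/d[2]
def proj(f,p):
    T=np.array(f['pose']);q=T[:3,:3].T@(np.array(p)-T[:3,3]);return f['cx']+f['fx']*q[0]/q[2],f['cy']+f['fy']*q[1]/q[2]
E
python3 - <<'E'
from h import *
a=grab('top','top.png');b=grab('scene','scene.png')
for f in (a,b): print(f['fx'],np.round(f['pose'],3).tolist())
s=r.sense();print(s)
E
```

```text
444.5600994934627 [[0.017, -0.995, 0.097, 343.378], [-1.0, -0.016, 0.012, -92.863], [-0.011, -0.097, -0.995, 1877.571], [0.0, 0.0, 0.0, 1.0]]
400.97561617899237 [[0.179, 0.586, -0.79, 1524.855], [0.984, -0.126, 0.13, -240.024], [-0.024, -0.801, -0.599, 837.368], [0.0, 0.0, 0.0, 1.0]]
{'clock': 0.1, 'qpos': array([ 1.30559320e+00,  3.53576956e-01,  1.63407990e+00, -1.93901256e-05,
        1.15521272e+00, -2.42737759e-03]), 'qvel': array([ 0.00037955, -0.00141728, -0.0007677 ,  0.00047865,  0.00109751,
       -0.00128343]), 'joint_efforts': array([-1.00868085e-03, -6.06358409e+01, -3.42817211e+01,  6.75209230e-05,
        3.95436931e-03, -5.10882694e-05]), 'eef_pos': array([162.25735305, 603.11119441, 230.62935114]), 'tcp_rot': array([-3.14031569e+00,  1.46300064e-05,  2.87882475e+00]), 'contact_force': array([-0.15495609, -0.39243708, -0.59099023]), 'wrist_torque': array([-0.00502404, -0.00021915, -0.00018926]), 'grasp_force': 0.0, 'opening': 0.9975726229132378}
```

View pics/top.png

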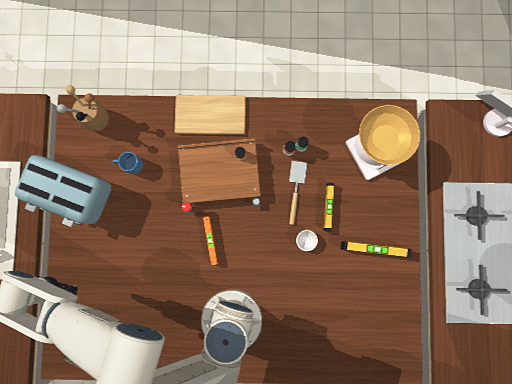

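View pics/scene.png

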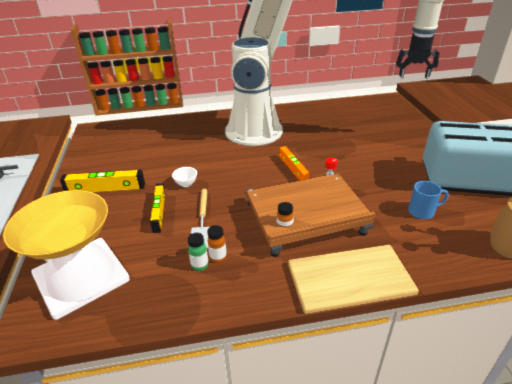

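Level candidates in the top view are the orange one (210,241), which is excluded, the long yellow one (376,249), and the short yellow one (330,206). I choose the short yellow. The red knob is at (187,207), the shelf spans (180–260, 140–203), and the jar on it is at (240,152).

```bash
python3 - <<'E'
from h import *
f=grab('top');im=f['pixels'];hsv=cv2.cvtColor(im,cv2.COLOR_RGB2HSV)
def comps(m,amin):
    n,l,s,c=cv2.connectedComponentsWithStats(m.astype(np.uint8));return [(l==i,s[i],c[i]) for i in range(1,n) if s[i,4]>amin]
# yellow + green part of levels
sub=np.zeros(im.shape[:2],bool);sub[170:265,315:420]=1
m=sub&(hsv[...,1]>150)&(hsv[...,2]>120)&(hsv[...,0]>20)&(hsv[...,0]<75)
m=cv2.morphologyEx(m.astype(np.uint8),cv2.MORPH_CLOSE,np.ones((5,5)))
for mm,s,c in comps(m,40):
    cs,_=cv2.findContours(mm.astype(np.uint8),0,1);R=cv2.minAreaRect(cs[0]);B=cv2.boxPoints(R)
    W=np.array([ray(f,*p,45) for p in B]);print('level',s,c,ray(f,*R[0],45).round(1),np.linalg.norm(W[0]-W[1]).round(),np.linalg.norm(W[1]-W[2]).round(),W.round(0)[:,:2].tolist())
m=(hsv[...,1]>180)&(hsv[...,2]>120)&((hsv[...,0]<4)|(hsv[...,0]>174));m[:190]=0;m[225:]=0;m[:,:170]=0;m[:,220:]=0
for mm,s,c in comps(m,10): print('knob',s,c,ray(f,*c,108).round(1))
c1=cv2.resize(cv2.cvtColor(im[125:225,165:275],cv2.COLOR_RGB2BGR),None,fx=5,fy=5,interpolation=cv2.INTER_CUBIC)
c2=cv2.resize(cv2.cvtColor(im[170:270,315:365],cv2.COLOR_RGB2BGR),None,fx=5,fy=5,interpolation=cv2.INTER_CUBIC)
cv2.imwrite('pics/crop.png',np.hstack([c1,c2]))
E
```

```text
level [325 186   9  42 248] [328.64112903 206.25806452] [ 473.3 -394.6   45. ] 171.0 26.0 [[389.0, -375.0], [560.0, -388.0], [558.0, -414.0], [387.0, -401.0]]
level [347 242  61  15 438] [377.07534247 248.83561644] [ 303.6 -592.4   45. ] 33.0 243.0 [[299.0, -469.0], [332.0, -473.0], [308.0, -715.0], [275.0, -711.0]]
knob [181 202  11  10  59] [186.33898305 206.52542373] [459.5 182.5 108. ]
```

View pics/crop.png

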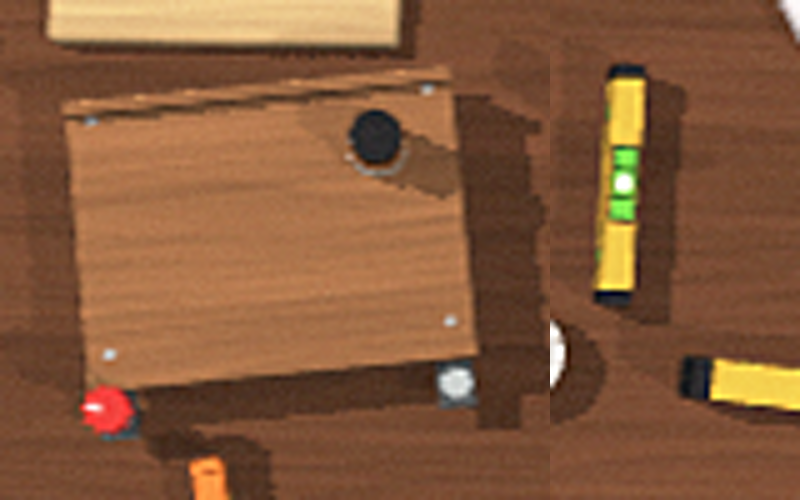

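The crop shows the short yellow level at (327,207) with black caps and the bubble in its green vial. The board's front corners are at about (182.6,203) and (260.2,196), and the knob at (186,206.5).

```bash
python3 - <<'E'
from h import *
f=grab('top')
c=lambda u,v,z=70:ray(f,165+u/5,125+v/5,z)
FL,FR,BL,BR=c(88,390),c(476,354),c(66,105),c(447,70,80)
print(FL,FR,BL,BR,np.linalg.norm(FL-FR),np.linalg.norm(FL-BL))
d=(FL-FR);yaw=np.arctan2(-d[0],d[1]);e=BL-FL;print('yaw',yaw,np.arctan2(e[1],e[0]))
# screws: 
for u,v in((109,354),(450,320),(91,120),(428,89)):print('screw',c(u,v).round(1))
K=ray(f,186.3,206.2,110)
for y in(yaw,):
    X=np.array([np.cos(y),np.sin(y),0]);Y=np.array([-np.sin(y),np.cos(y),0])
    print('X',X,'mid from knob',K+X*138-Y*140,'from corners',(FL+FR)/2+X*120)
# level ends from crop: scale 5, origin (315,170), x offset 550
g=lambda u,v:ray(f,315+(u-550)/5,170+v/5,45)
A=(g(611,67)+g(645,67))/2;B=(g(596,303)+g(634,303))/2
print('level',A,B,np.linalg.norm(A-B),(A+B)/2,'vial',g(623,183),np.arctan2(*(A-B)[[1,0]]))
E
```

```text
[476.20075977 204.12473842  70.        ] [ 510.77155479 -112.24211627   70.        ] [712.20438667 229.85125396  70.        ] [743.98729424 -84.84994645  80.        ] 318.2501007288126 237.4016965168337
yaw 0.10884253514502797 0.10858025335193049
screw [506.  187.9  70. ]
screw [538.4 -90.6  70. ]
screw [699.9 208.7  70. ]
screw [730.  -69.4  70. ]
X [0.9940825  0.10862776 0.        ] mid from knob [613.09312634  58.17830397 110.        ] from corners [612.77605688  58.97664207  70.        ]
level [ 569.31732517 -403.3292231    45.        ] [ 374.21978281 -392.54879671   45.        ] 195.3951601931943 [ 471.76855399 -397.9390099    45.        ] vial [ 472.93893297 -399.14745138   45.        ] -0.05520046221311756
```

>>> play_rows([
  {"dp": [0,0,0],"turn": [0,0,-0.96],"fingers": 0},
  {"dp": [0,0,0],"turn": [0,0,-0.96],"fingers": 0},
  {"dp": [-0.5,-0.75,0],"turn": [0,0,0],"fingers": 0},
  {"dp": [-0.5,-0.75,0],"turn": [0,0,0],"fingers": 0},
  {"dp": [-0.5,-0.75,0],"turn": [0,0,0],"fingers": 0},
], force=40)

```text
clock: 0.62
eef_pos: [216.8, 508.8, 230.8]
tcp_rot: [-3.141, -0.0, 3.081]
contact_force: [0.3, 0.1, 0.5]
opening: 1.0
grasp_force: 0.0
```

>>> play_rows([
  {"dp": [-0.5,-0.75,0],"turn": [0,0,0],"fingers": 0},
  {"dp": [-0.5,-0.75,0],"turn": [0,0,0],"fingers": 0},
  {"dp": [-0.5,-0.75,0],"turn": [0,0,0],"fingers": 0},
  {"dp": [-0.5,-0.75,0],"turn": [0,0,0],"fingers": 0},
  {"dp": [-0.5,-0.75,0],"turn": [0,0,0],"fingers": 0},
])

```text
clock: 1.03
eef_pos: [307.7, 352.5, 231.3]
tcp_rot: [3.142, 0.0, 3.08]
contact_force: [1.2, -0.0, 1.1]
opening: 0.998
grasp_force: 0.0
```

>>> play_rows([
  {"dp": [-0.5,-0.75,0],"turn": [0,0,0],"fingers": 0},
  {"dp": [-0.5,-0.75,0],"turn": [0,0,0],"fingers": 0},
  {"dp": [-0.5,-0.75,0],"turn": [0,0,0],"fingers": 0},
  {"dp": [-0.5,-0.75,0],"turn": [0,0,0],"fingers": 0},
  {"dp": [-0.5,-0.75,0],"turn": [0,0,0],"fingers": 0},
])

```text
clock: 1.45
eef_pos: [398.3, 196.6, 231.4]
tcp_rot: [3.141, 0.0, 3.08]
contact_force: [0.2, 0.0, 0.3]
opening: 1.002
grasp_force: 0.0
```

>>> play_rows([
  {"dp": [-0.5,-0.75,0],"turn": [0,0,0],"fingers": 0},
  {"dp": [-0.5,-0.75,0],"turn": [0,0,0],"fingers": 0},
  {"dp": [-0.5,-0.75,0],"turn": [0,0,0],"fingers": 0},
  {"dp": [0,0,0],"turn": [0,0,0],"fingers": 0},
  {"dp": [0,0,0],"turn": [0,0,0],"fingers": 0},
])

```text
clock: 1.87
eef_pos: [452.7, 103.2, 231.2]
tcp_rot: [-3.142, -0.0, 3.076]
contact_force: [0.3, 0.0, -0.1]
opening: 1.0
grasp_force: 0.0
```

>>> play_rows([
  {"dp": [-0.085,-0.83,0],"turn": [0,0,0],"fingers": 0},
  {"dp": [-0.085,-0.83,0],"turn": [0,0,0],"fingers": 0},
  {"dp": [-0.085,-0.83,0],"turn": [0,0,0],"fingers": 0},
  {"dp": [-0.085,-0.83,0],"turn": [0,0,0],"fingers": 0},
  {"dp": [-0.085,-0.83,0],"turn": [0,0,0],"fingers": 0},
])

```text
clock: 2.28
eef_pos: [458.4, -62.1, 231.3]
tcp_rot: [3.141, 0.0, 3.082]
contact_force: [1.4, 0.1, 0.3]
opening: 1.001
grasp_force: 0.0
```

>>> play_rows([
  {"dp": [-0.085,-0.83,0],"turn": [0,0,0],"fingers": 0},
  {"dp": [-0.085,-0.83,0],"turn": [0,0,0],"fingers": 0},
  {"dp": [-0.085,-0.83,0],"turn": [0,0,0],"fingers": 0},
  {"dp": [-0.085,-0.83,0],"turn": [0,0,0],"fingers": 0},
  {"dp": [-0.085,-0.83,0],"turn": [0,0,0],"fingers": 0},
])

```text
clock: 2.7
eef_pos: [465.6, -229.0, 231.3]
tcp_rot: [3.141, -0.0, 3.081]
contact_force: [0.4, 0.2, 0.1]
opening: 0.997
grasp_force: 0.0
```

>>> play_rows([
  {"dp": [-0.085,-0.83,0],"turn": [0,0,0],"fingers": 0},
  {"dp": [-0.085,-0.83,0],"turn": [0,0,0],"fingers": 0},
  {"dp": [-0.085,-0.83,0],"turn": [0,0,0],"fingers": 0},
  {"dp": [-0.085,-0.83,0],"turn": [0,0,0],"fingers": 0},
  {"dp": [-0.085,-0.83,0],"turn": [0,0,0],"fingers": 0},
])

```text
clock: 3.12
eef_pos: [472.8, -395.6, 231.1]
tcp_rot: [3.141, -0.0, 3.081]
contact_force: [0.0, 0.3, -0.4]
opening: 0.999
grasp_force: 0.0
```

>>> play_rows([
  {"dp": [0,0,0],"turn": [0,0,0],"fingers": 0},
  {"dp": [0,0,0],"turn": [0,0,0],"fingers": 0},
])

```text
clock: 3.28
eef_pos: [472.6, -395.5, 230.7]
tcp_rot: [3.141, -0.001, 3.079]
contact_force: [-1.1, 0.6, 0.3]
opening: 0.999
grasp_force: 0.0
```

```bash
python3 - <<'E'
from h import *
f=grab('wrist','w1.png');im=f['pixels'];hsv=cv2.cvtColor(im,cv2.COLOR_RGB2HSV)
print(f['fx'],np.round(f['pose'],3).tolist())
m=((hsv[...,1]>150)&(hsv[...,2]>120)&(hsv[...,0]>20)&(hsv[...,0]<75)).astype(np.uint8)
m=cv2.morphologyEx(m,cv2.MORPH_CLOSE,np.ones((25,25)))
for c in cv2.findContours(m,0,1)[0]:
    if cv2.contourArea(c)>1500:
        R=cv2.minAreaRect(c);W=np.array([ray(f,*p,45) for p in cv2.boxPoints(R)])
        print(R,W.round(1)[:,:2].tolist(),W.mean(0))
E
```

```text
280.1718318539045 [[0.063, 0.948, 0.313, 391.445], [0.998, -0.06, -0.019, -390.62], [0.0, 0.313, -0.95, 373.242], [0.0, 0.0, 0.0, 1.0]]
((256.5, 163.0), (140.0, 19.0), 90.0) [[387.8, -401.3], [389.2, -380.2], [561.6, -389.3], [560.0, -414.0]] [ 474.64325267 -396.20976479   45.        ]
((93.04690551757812, 21.63954734802246), (187.4747772216797, 43.388004302978516), 1.9749339818954468) [[319.0, -657.8], [280.7, -642.5], [298.1, -455.1], [337.4, -462.2]] [ 308.81606275 -554.40184011   45.        ]
```

View pics/w1.png

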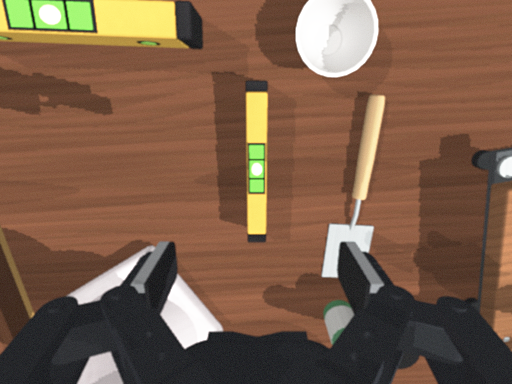

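The picture shows the short level at (257,161), parallel to the tool, with black caps at rows 82–241. The look-alike is at the top left, and the spatula and ramekin are clear of the fingers.

>>> play_rows([
  {"dp": [-0.04,-0.02,0.7],"turn": [0,0,0],"fingers": 0},
  {"dp": [0,0,0.7],"turn": [0,0,0],"fingers": 0},
  {"dp": [0,0,0.7],"turn": [0,0,0],"fingers": 0},
  {"dp": [0,0,0.7],"turn": [0,0,0],"fingers": 0},
  {"dp": [0,0,0.7],"turn": [0,0,0],"fingers": 0},
])

```text
clock: 3.75
eef_pos: [474.3, -394.0, 90.4]
tcp_rot: [3.141, 0.0, 3.082]
contact_force: [0.3, -0.7, -0.2]
opening: 1.001
grasp_force: 0.0
```

>>> play_rows([
  {"dp": [0,0,0.7],"turn": [0,0,0],"fingers": 0},
  {"dp": [0,0,0.7],"turn": [0,0,0],"fingers": 0},
  {"dp": [0,0,0.3],"turn": [0,0,0],"fingers": 0},
  {"dp": [0,0,0.2],"turn": [0,0,0],"fingers": 0},
  {"dp": [0,0,0.12],"turn": [0,0,0],"fingers": 0},
])

```text
clock: 4.17
eef_pos: [474.2, -395.3, 10.2]
tcp_rot: [3.141, -0.001, 3.081]
contact_force: [0.4, 0.0, 1.0]
opening: 1.0
grasp_force: 0.0
```

>>> play_rows([
  {"dp": [0,0,0],"turn": [0,0,0],"fingers": 1},
  {"dp": [0,0,0],"turn": [0,0,0],"fingers": 1},
  {"dp": [0,0,0],"turn": [0,0,0],"fingers": 1},
  {"dp": [0,0,0],"turn": [0,0,0],"fingers": 1},
  {"dp": [0,0,0],"turn": [0,0,0],"fingers": 1},
], force=40)

```text
clock: 4.58
eef_pos: [474.3, -396.8, 11.4]
tcp_rot: [-3.141, 0.001, 3.08]
contact_force: [0.1, 0.5, -0.3]
opening: 0.298
grasp_force: 0.0
```

>>> play_rows([
  {"dp": [0,0,0],"turn": [0,0,0],"fingers": 1},
  {"dp": [0,0,0],"turn": [0,0,0],"fingers": 1},
  {"dp": [0,0,0],"turn": [0,0,0],"fingers": 1},
  {"dp": [0,0,0],"turn": [0,0,0],"fingers": 1},
  {"dp": [0,0,0],"turn": [0,0,0],"fingers": 1},
])

```text
clock: 5.0
eef_pos: [474.3, -396.8, 11.5]
tcp_rot: [-3.141, 0.001, 3.08]
contact_force: [-0.8, 0.7, 5.7]
opening: 0.275
grasp_force: 41.2
```

>>> play_rows([
  {"dp": [0,0,-0.3],"turn": [0,0,0],"fingers": 1},
  {"dp": [0,0,-0.7],"turn": [0,0,0],"fingers": 1},
  {"dp": [0,0,-0.8],"turn": [0,0,0],"fingers": 1},
  {"dp": [0,0,-0.8],"turn": [0,0,0],"fingers": 1},
  {"dp": [0,0,-0.8],"turn": [0,0,0],"fingers": 1},
])

```text
clock: 5.42
eef_pos: [473.3, -396.0, 148.3]
tcp_rot: [3.141, -0.001, 3.08]
contact_force: [1.1, -0.3, -2.6]
opening: 0.28
grasp_force: 39.7
```

>>> play_rows([
  {"dp": [0,0,-0.6],"turn": [0,0,0],"fingers": 1},
  {"dp": [0,0,0],"turn": [0,0,-0.81],"fingers": 1},
  {"dp": [0,0,0],"turn": [0,0,-0.81],"fingers": 1},
  {"dp": [-0.3,0.76,0],"turn": [0,0,0],"fingers": 1},
  {"dp": [-0.3,0.76,0],"turn": [0,0,0],"fingers": 1},
])

```text
clock: 5.83
eef_pos: [490.7, -333.7, 171.2]
tcp_rot: [-3.141, 0.0, -3.036]
contact_force: [-0.3, 0.6, -3.9]
opening: 0.274
grasp_force: 40.2
```

>>> play_rows([
  {"dp": [-0.3,0.76,0],"turn": [0,0,0],"fingers": 1},
  {"dp": [-0.3,0.76,0],"turn": [0,0,0],"fingers": 1},
  {"dp": [-0.3,0.76,0],"turn": [0,0,0],"fingers": 1},
  {"dp": [-0.3,0.76,0],"turn": [0,0,0],"fingers": 1},
  {"dp": [-0.3,0.76,0],"turn": [0,0,0],"fingers": 1},
])

```text
clock: 6.25
eef_pos: [534.2, -174.2, 171.1]
tcp_rot: [3.142, -0.0, -3.034]
contact_force: [0.2, -0.4, -2.0]
opening: 0.278
grasp_force: 40.2
```

>>> play_rows([
  {"dp": [-0.3,0.76,0],"turn": [0,0,0],"fingers": 1},
  {"dp": [-0.3,0.76,0],"turn": [0,0,0],"fingers": 1},
  {"dp": [-0.3,0.76,0],"turn": [0,0,0],"fingers": 1},
  {"dp": [-0.3,0.76,0],"turn": [0,0,0],"fingers": 1},
  {"dp": [-0.3,0.76,0],"turn": [0,0,0],"fingers": 1},
])

```text
clock: 6.67
eef_pos: [577.5, -16.6, 171.1]
tcp_rot: [-3.142, -0.0, -3.034]
contact_force: [0.1, -0.0, -2.8]
opening: 0.277
grasp_force: 40.2
```

>>> play_rows([
  {"dp": [-0.3,0.76,0],"turn": [0,0,0],"fingers": 1},
  {"dp": [-0.3,0.76,0],"turn": [0,0,0],"fingers": 1},
  {"dp": [-0.2,0.6,0],"turn": [0,0,0],"fingers": 1},
  {"dp": [-0.1,0.2,0],"turn": [0,0,0],"fingers": 1},
  {"dp": [0,0,0],"turn": [0,0,0],"fingers": 1},
])

```text
clock: 7.08
eef_pos: [603.7, 79.9, 170.8]
tcp_rot: [3.141, 0.0, -3.031]
contact_force: [-0.3, -0.5, -3.7]
opening: 0.274
grasp_force: 40.3
```

>>> play_rows([
  {"dp": [0,0,0],"turn": [0,0,0],"fingers": 1},
  {"dp": [0,0,0],"turn": [0,0,0],"fingers": 1},
])

```text
clock: 7.25
eef_pos: [603.0, 76.8, 170.5]
tcp_rot: [-3.141, -0.001, -3.034]
contact_force: [0.3, 0.1, -2.8]
opening: 0.272
grasp_force: 40.3
```

```bash
python3 - <<'E'
from h import *
f=grab('wrist','w2.png')
print(np.round(f['pose'],3).tolist());s=r.sense();print(s['eef_pos'],s['tcp_rot'])
for p in ((612.5,108.8,70),(537.9,100.7,70),(460.6,182.8,110),(613-114.2-1+0,58.6,70)):print(np.round(proj(f,p),1))
E
```

```text
[[-0.107, 0.944, 0.311, 522.158], [0.994, 0.102, 0.033, 68.172], [-0.001, 0.313, -0.95, 313.076], [0.0, 0.0, 0.0, 1.0]]
[603.06744865  76.63784804 170.55720332] [-3.14124101e+00 -5.48744045e-04 -3.03470651e+00]
[290.2 202.6]
[293.4 119.7]
[447.5  14.6]
[248.5  62.5]
```

View pics/w2.png

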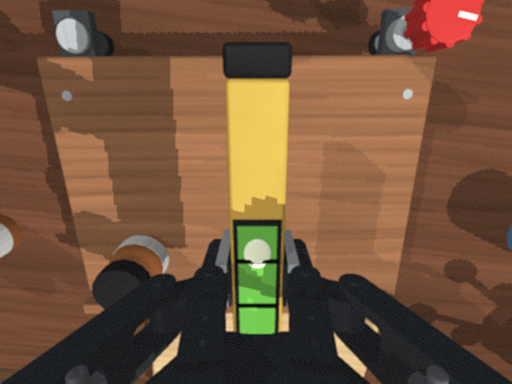

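The picture shows the level held square to the board's front edge (row 57). The knob is at (447,18), matching its prediction of (447.5,14.6). The shelf jar is at (130,280), clear of the level.

>>> play_rows([
  {"dp": [-0.16,0.385,0],"turn": [0,0,0],"fingers": 1},
  {"dp": [-0.16,0.385,0],"turn": [0,0,0],"fingers": 1},
  {"dp": [0,0,0.6],"turn": [0,0,0],"fingers": 1},
  {"dp": [0,0,0.6],"turn": [0,0,0],"fingers": 1},
  {"dp": [0,0,0.4],"turn": [0,0,0],"fingers": 1},
])

```text
clock: 7.72
eef_pos: [612.7, 110.7, 104.9]
tcp_rot: [3.141, -0.001, -3.034]
contact_force: [-0.1, 0.8, -3.0]
opening: 0.274
grasp_force: 40.4
```

>>> play_rows([
  {"dp": [0,0,0.2],"turn": [0,0,0],"fingers": 1},
  {"dp": [0,0,0.2],"turn": [0,0,0],"fingers": 1},
  {"dp": [0,0,0.1],"turn": [0,0,0],"fingers": 1},
  {"dp": [0,0,0],"turn": [0,0,0],"fingers": 1},
  {"dp": [0,0,0],"turn": [0,0,0],"fingers": 1},
])

```text
clock: 8.13
eef_pos: [613.5, 110.1, 87.1]
tcp_rot: [3.141, 0.001, -3.034]
contact_force: [-0.4, -0.4, -2.8]
opening: 0.273
grasp_force: 40.3
```

```bash
python3 - <<'E'
from h import *
f=grab('wrist')
g=dict(f);g['pose']=[[-0.107,0.944,0.311,522.158],[0.994,0.102,0.033,68.172],[-0.001,0.313,-0.95,313.076],[0,0,0,1]]
for p in ((437,57),(38,57)):print(ray(g,*p,70))
print(r.sense()['eef_pos'],r.sense()['contact_force'])
E
```

```text
[477.89339522 206.48163333  70.        ]
[ 511.6386861  -107.35732762   70.        ]
[613.66940121 110.06862762  87.43020307] [ 0.1171741   0.11365279 -2.65697391]
```

>>> play_rows([
  {"dp": [0,0,0.08],"turn": [0,0,0],"fingers": 1},
  {"dp": [0,0,0.04],"turn": [0,0,0],"fingers": 1},
  {"dp": [0,0,0],"turn": [0,0,0],"fingers": 1},
])

```text
clock: 8.43
eef_pos: [612.9, 109.9, 81.7]
tcp_rot: [-3.142, 0.0, -3.034]
contact_force: [0.5, -0.4, -3.3]
opening: 0.276
grasp_force: 40.3
```

>>> play_rows([
  {"dp": [0,0,0.02],"turn": [0,0,0],"fingers": 1},
  {"dp": [0,0,0],"turn": [0,0,0],"fingers": 1},
])

```text
clock: 8.6
eef_pos: [613.0, 110.0, 81.4]
tcp_rot: [3.142, 0.0, -3.034]
contact_force: [-1.6, -1.0, 1.8]
opening: 0.277
grasp_force: 41.0
```

>>> play_rows([
  {"dp": [0,0,0.02],"turn": [0,0,0],"fingers": 1},
  {"dp": [0,0,0],"turn": [0,0,0],"fingers": 1},
])

```text
clock: 8.77
eef_pos: [613.0, 110.0, 81.3]
tcp_rot: [-3.142, 0.0, -3.034]
contact_force: [-5.5, -1.3, 9.4]
opening: 0.275
grasp_force: 42.3
```

>>> play_rows([
  {"dp": [0,0,-0.02],"turn": [0,0,0],"fingers": 1},
  {"dp": [0,0,0],"turn": [0,0,0],"fingers": 0},
  {"dp": [0,0,0],"turn": [0,0,0],"fingers": 0},
  {"dp": [0,0,0],"turn": [0,0,0],"fingers": 0},
  {"dp": [0,0,0],"turn": [0,0,0],"fingers": 0},
])

```text
clock: 9.18
eef_pos: [613.1, 109.9, 80.8]
tcp_rot: [-3.142, 0.0, -3.034]
contact_force: [0.3, -0.4, -0.1]
opening: 0.827
grasp_force: 0.0
```

>>> play_rows([
  {"dp": [0,0,0],"turn": [0,0,0],"fingers": 0},
  {"dp": [0,0,-0.5],"turn": [0,0,0],"fingers": 0},
  {"dp": [0,0,-0.5],"turn": [0,0,0],"fingers": 0},
  {"dp": [0,0,-0.5],"turn": [0,0,0],"fingers": 1},
  {"dp": [0.5,0,0],"turn": [0,0,0],"fingers": 1},
])

```text
clock: 9.6
eef_pos: [598.2, 108.6, 145.1]
tcp_rot: [3.141, 0.009, -3.034]
contact_force: [-0.2, 0.7, 1.4]
opening: 0.749
grasp_force: 0.0
```

>>> play_rows([
  {"dp": [0.7,0,0],"turn": [0,0,0],"fingers": 1},
  {"dp": [0.68,0,0],"turn": [0,0,0],"fingers": 1},
  {"dp": [0,0,0],"turn": [0,0,0],"fingers": 1},
  {"dp": [0,0,0],"turn": [0,0,0],"fingers": 1},
  {"dp": [0,0,0],"turn": [0,0,0],"fingers": 1},
])

```text
clock: 10.02
eef_pos: [539.2, 102.0, 141.3]
tcp_rot: [3.142, 0.002, -3.034]
contact_force: [-0.1, 0.5, 1.3]
opening: 0.009
grasp_force: 0.0
```

```bash
python3 - <<'E'
from h import *
f=grab('wrist');im=f['pixels'];g=grab('top')['pixels'][125:225,165:275]
print(r.sense()['eef_pos'])
g=cv2.resize(g,None,fx=3.84,fy=3.84,interpolation=cv2.INTER_CUBIC)[:384]
x=np.hstack([im,g]);x=x[:,:800];cv2.imwrite('pics/w3.png',cv2.cvtColor(x,cv2.COLOR_RGB2BGR))
E
```

```text
[539.52555795 102.01258753 141.11081965]
```

View pics/w3.png

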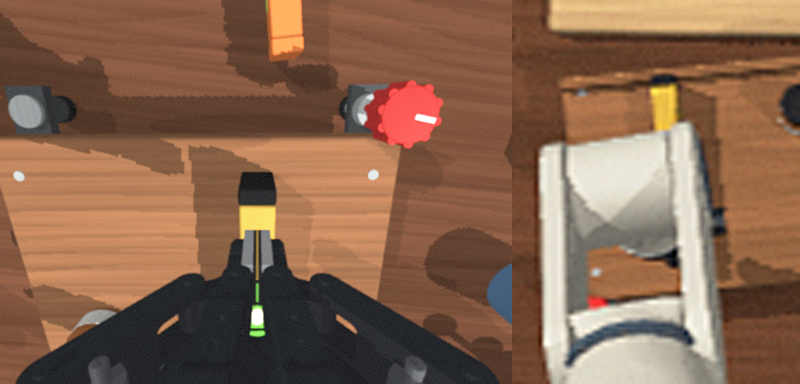

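The picture shows the shelf undisturbed, with the level lying on the board and its front cap at (257,188). The knob is at (407,115), its white mark pointing right (about 8° below horizontal).

>>> play_rows([
  {"dp": [0,0,0.3],"turn": [0,0,0],"fingers": 1},
  {"dp": [0,0,0.25],"turn": [0,0,0],"fingers": 1},
  {"dp": [0,0,0.05],"turn": [0,0,0],"fingers": 1},
  {"dp": [0,0,0.03],"turn": [0,0,0],"fingers": 1},
  {"dp": [0,0,0],"turn": [0,0,0],"fingers": 1},
])

```text
clock: 10.53
eef_pos: [537.5, 101.8, 114.8]
tcp_rot: [-3.142, -0.002, -3.034]
contact_force: [-2.0, -1.0, 4.7]
opening: 0.004
grasp_force: 2.2
```

>>> play_rows([
  {"dp": [0,0,0.03],"turn": [0,0,0],"fingers": 1},
  {"dp": [0,0,0],"turn": [0,0,0],"fingers": 1},
])

```text
clock: 10.7
eef_pos: [537.1, 102.1, 114.3]
tcp_rot: [3.141, -0.003, -3.034]
contact_force: [-7.6, 0.8, 13.5]
opening: 0.004
grasp_force: 6.6
```

>>> play_rows([
  {"dp": [0,0,0],"turn": [0,0,0],"fingers": 1},
  {"dp": [0,0,0],"turn": [0,0,0],"fingers": 1},
  {"dp": [0,0,0],"turn": [0,0,0],"fingers": 1},
])

```text
clock: 10.95
eef_pos: [537.3, 101.9, 114.5]
tcp_rot: [3.141, -0.002, -3.034]
contact_force: [-6.3, 0.1, 11.7]
opening: -0.001
grasp_force: 6.1
```

>>> play_rows([
  {"dp": [0.02,0,0.02],"turn": [0,0,0],"fingers": 1},
  {"dp": [0,0,0],"turn": [0,0,0],"fingers": 1},
])

```text
clock: 11.12
eef_pos: [536.7, 102.2, 114.1]
tcp_rot: [3.141, -0.002, -3.034]
contact_force: [-6.4, 1.6, 15.0]
opening: 0.0
grasp_force: 7.5
```

>>> play_rows([
  {"dp": [0.02,0,0],"turn": [0,0,0],"fingers": 1},
  {"dp": [0,0,0],"turn": [0,0,0],"fingers": 1},
  {"dp": [0,0,0],"turn": [0,0,0],"fingers": 1},
  {"dp": [0,0,0],"turn": [0,0,0],"fingers": 1},
  {"dp": [0,0,0],"turn": [0,0,0],"fingers": 1},
])

```text
clock: 11.53
eef_pos: [536.7, 102.2, 114.1]
tcp_rot: [3.141, -0.0, -3.034]
contact_force: [-3.8, 3.0, 12.6]
opening: -0.001
grasp_force: 6.2
```

>>> play_rows([
  {"dp": [0,0,0],"turn": [0,0,0],"fingers": 1},
  {"dp": [0,0,0],"turn": [0,0,0],"fingers": 1},
  {"dp": [0,0,0],"turn": [0,0,0],"fingers": 1},
  {"dp": [0,0,0],"turn": [0,0,0],"fingers": 1},
  {"dp": [0,0,0],"turn": [0,0,0],"fingers": 1},
])

```text
clock: 11.95
eef_pos: [536.7, 102.2, 114.1]
tcp_rot: [3.141, -0.0, -3.034]
contact_force: [-3.9, 1.7, 12.8]
opening: 0.0
grasp_force: 6.2
```

>>> play_rows([
  {"dp": [0,0,0],"turn": [0,0,0],"fingers": 1},
  {"dp": [0,0,0],"turn": [0,0,0],"fingers": 1},
  {"dp": [0,0,0],"turn": [0,0,0],"fingers": 1},
  {"dp": [0,0,0],"turn": [0,0,0],"fingers": 1},
  {"dp": [0,0,0],"turn": [0,0,0],"fingers": 1},
])

```text
clock: 12.37
eef_pos: [536.7, 102.2, 114.1]
tcp_rot: [3.141, -0.0, -3.034]
contact_force: [-3.6, 2.4, 12.6]
opening: -0.001
grasp_force: 6.2
```

>>> play_rows([
  {"dp": [0,0,0],"turn": [0,0,0],"fingers": 1},
  {"dp": [0,0,0],"turn": [0,0,0],"fingers": 1},
  {"dp": [0,0,0],"turn": [0,0,0],"fingers": 1},
  {"dp": [0,0,0],"turn": [0,0,0],"fingers": 1},
  {"dp": [0,0,0],"turn": [0,0,0],"fingers": 1},
])

```text
clock: 12.78
eef_pos: [536.7, 102.2, 114.1]
tcp_rot: [3.141, -0.0, -3.034]
contact_force: [-3.9, 2.4, 12.0]
opening: 0.0
grasp_force: 6.2
```

>>> play_rows([
  {"dp": [0,0,0],"turn": [0,0,0],"fingers": 1},
  {"dp": [0,0,0],"turn": [0,0,0],"fingers": 1},
  {"dp": [0,0,0],"turn": [0,0,0],"fingers": 1},
  {"dp": [0,0,0],"turn": [0,0,0],"fingers": 1},
  {"dp": [0,0,0],"turn": [0,0,0],"fingers": 1},
])

```text
clock: 13.2
eef_pos: [536.7, 102.2, 114.1]
tcp_rot: [3.141, -0.0, -3.034]
contact_force: [-3.2, 2.3, 13.7]
opening: 0.001
grasp_force: 6.2
```

```bash
python3 - <<'E'
from h import *
f=grab('wrist');im=f['pixels'];s=grab('scene');t=grab('top')
p=np.array(proj(s,(613,110,115)));q=np.array(proj(t,(613,110,115)));print(p,q,proj(f,(613.5,110,115)))
def crop(i,c,h,w,k):
    u,v=np.int32(c);return cv2.resize(i[v-h:v+h,u-w:u+w],None,fx=k,fy=k,interpolation=cv2.INTER_CUBIC)
a=im[150:384,170:345];a=cv2.resize(a,(400,535))
b=crop(s['pixels'],p,33,50,4);c=crop(t['pixels'],q,33,50,4)
x=np.zeros((540,800,3),np.uint8);x[:535,:400]=a;x[:264,400:800]=b;x[270:534,400:800]=c
cv2.imwrite('pics/w4.png',cv2.cvtColor(x,cv2.COLOR_RGB2BGR));print(r.sense()['eef_pos'],r.sense()['contact_force'])
E
```

```text
[323.48463504 188.66411163] [205.28789252 168.50829031] (np.float64(256.27957577485967), np.float64(349.68784770519153))
[536.69841128 102.17256674 114.09498498] [-4.38788468  2.9608635  11.93000462]
```

View pics/w4.png

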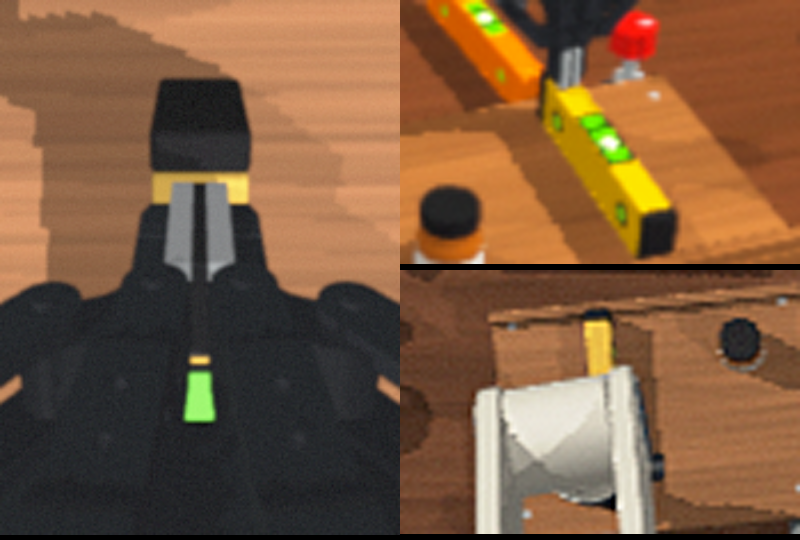

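The picture shows the level pressed at its front end. In the scene view (right half, upper inset) the bubble has run to the back of the vial. I'll quantify it along the level's axis.

```bash
cat >> h.py <<'E'
def bubble(n='scene',c=(613,110),yaw=0.108,off=(-4,-2,0,2,4)):
    f=grab(n);im=f['pixels'].astype(np.float32);X=np.array([np.cos(yaw),np.sin(yaw)]);Y=np.array([-X[1],X[0]]);S=np.arange(-45,46,1.5);P=[]
    for o in off:
        uv=np.array([proj(f,[*(np.array(c)+s*X+o*Y),115]) for s in S],np.float32)
        P.append(cv2.remap(im,uv[:,:1],uv[:,1:],cv2.INTER_LINEAR)[:,0])
    return S,np.array(P)
E
python3 - <<'E'
from h import *
S,P=bubble()
m=P.mean(0)
for s,p in zip(S,m): print(s,p.round().astype(int))
E
```

```text
-45.0 [252 227   0]
-43.5 [252 227   0]
-42.0 [252 227   0]
-40.5 [252 226   0]
-39.0 [251 225   0]
-37.5 [251 224   0]
-36.0 [251 223   0]
-34.5 [247 217   0]
-33.0 [236 205   0]
-31.5 [223 194   0]
-30.0 [200 186   0]
-28.5 [174 193   0]
-27.0 [151 207   0]
-25.5 [132 223   0]
-24.0 [122 235   0]
-22.5 [117 239   0]
-21.0 [113 242   0]
-19.5 [110 242   0]
-18.0 [107 239   0]
-16.5 [102 233   0]
-15.0 [ 96 224   0]
-13.5 [ 88 208   0]
-12.0 [ 82 198   0]
-10.5 [ 80 194   0]
-9.0 [ 83 202   0]
-7.5 [ 92 218   0]
-6.0 [102 230   2]
-4.5 [112 239   4]
-3.0 [122 243  11]
-1.5 [140 246  36]
0.0 [165 248  73]
1.5 [193 250 116]
3.0 [217 251 157]
4.5 [231 252 185]
6.0 [241 252 208]
7.5 [242 250 218]
9.0 [240 248 216]
10.5 [236 245 208]
12.0 [229 243 198]
13.5 [217 242 178]
15.0 [198 242 142]
16.5 [180 243 107]
18.0 [165 244  76]
19.5 [146 245  43]
21.0 [130 245  17]
22.5 [121 244   3]
24.0 [117 243   1]
25.5 [113 241   0]
27.0 [112 237   1]
28.5 [115 223   3]
30.0 [126 202   6]
31.5 [142 182   9]
33.0 [170 176   8]
34.5 [201 186   4]
36.0 [227 201   2]
37.5 [244 214   0]
39.0 [250 222   0]
40.5 [252 225   0]
42.0 [253 228   0]
43.5 [253 229   0]
45.0 [253 230   0]
```

The vial runs from −29.5 to 31.5, so its centre is +1. The bubble centre is about 8.9, an offset of 8 mm. That is 0.5° of slope, so the foot is about 2.1 mm short (within the stated 1.5–2.4) and the knob needs about 76° clockwise. On to the knob.

>>> play_rows([
  {"dp": [0,0,-0.1],"turn": [0,0,0],"fingers": 1},
  {"dp": [0,0,-0.6],"turn": [0,0,0],"fingers": 1},
  {"dp": [0,0,-0.8],"turn": [0,0,0],"fingers": 0},
  {"dp": [0.42,0.55,0],"turn": [0,0,0],"fingers": 0},
  {"dp": [0.42,0.55,0],"turn": [0,0,0],"fingers": 0},
])

```text
clock: 13.82
eef_pos: [499.9, 141.9, 175.1]
tcp_rot: [3.141, 0.003, -3.036]
contact_force: [-0.3, 0.0, -0.1]
opening: 0.419
grasp_force: 0.0
```

>>> play_rows([
  {"dp": [0.42,0.55,0],"turn": [0,0,0],"fingers": 0},
  {"dp": [0.41,0.55,0],"turn": [0,0,0],"fingers": 0},
  {"dp": [0,0,0],"turn": [0,0,0],"fingers": 0},
  {"dp": [0,0,0],"turn": [0,0,0],"fingers": 0},
  {"dp": [0,0,0],"turn": [0,0,0],"fingers": 0},
])

```text
clock: 14.23
eef_pos: [461.1, 181.9, 173.5]
tcp_rot: [-3.141, 0.0, -3.033]
contact_force: [0.9, -0.6, -0.3]
opening: 0.999
grasp_force: 0.0
```

```bash
python3 - <<'E'
from h import *
s=r.sense();f=grab('wrist','w5.png');hsv=cv2.cvtColor(f['pixels'],cv2.COLOR_RGB2HSV)
m=((hsv[...,1]>170)&(hsv[...,2]>100)&((hsv[...,0]<4)|(hsv[...,0]>172))).astype(np.uint8)
m=cv2.morphologyEx(m,cv2.MORPH_CLOSE,np.ones((9,9)))
c=max(cv2.findContours(m,0,1)[0],key=cv2.contourArea);R=cv2.boundingRect(c);(cx,cy),rad=cv2.minEnclosingCircle(c)
print(R,cx,cy,rad,ray(f,cx,cy,110),np.linalg.norm(ray(f,cx-rad,cy,110)-ray(f,cx+rad,cy,110)));T=np.array(f['pose']);print(T.round(3).tolist())
print(s['eef_pos'],s['tcp_rot'],s['opening'])
E
```

```text
(237, 173, 50, 52) 261.1799621582031 198.91061401367188 26.105127334594727 [456.28886027 184.61369128 110.        ] 40.946034217356925
[[-0.108, 0.944, 0.312, 380.163], [0.994, 0.103, 0.033, 173.093], [-0.001, 0.314, -0.95, 315.997], [0.0, 0.0, 0.0, 1.0]]
[461.1083077  181.87975849 173.54210589] [-3.14130365e+00  1.92684831e-04 -3.03297766e+00] 0.998996675834845
```

View pics/w5.png

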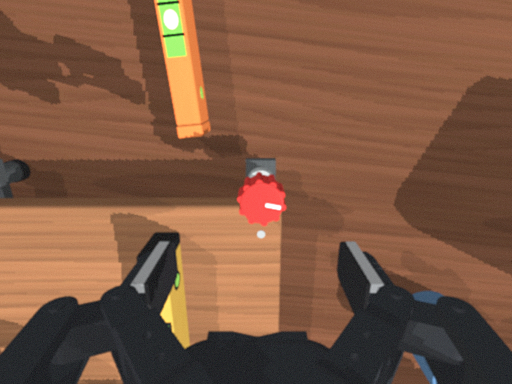

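The picture shows the knob at (261,205), its white mark pointing right at (272,207), between the open fingers. Its lateral offset is about +2.5 mm in tool y.

>>> play_rows([
  {"dp": [0,0.065,0.5],"turn": [0,0,0],"fingers": 0},
  {"dp": [0,0,0.6],"turn": [0,0,0],"fingers": 0},
  {"dp": [0,0,0.6],"turn": [0,0,0],"fingers": 0},
  {"dp": [0,0,0.4],"turn": [0,0,0],"fingers": 0},
  {"dp": [0,0,0.16],"turn": [0,0,0],"fingers": 0},
])

```text
clock: 14.7
eef_pos: [459.8, 183.2, 80.9]
tcp_rot: [-3.141, -0.003, -3.035]
contact_force: [-0.6, -0.1, 0.4]
opening: 1.0
grasp_force: 0.0
```

>>> play_rows([
  {"dp": [0,0,0],"turn": [0,0,0],"fingers": 0.4},
  {"dp": [0,0,0],"turn": [0,0,0],"fingers": 0.48},
  {"dp": [0,0,0],"turn": [0,0,0],"fingers": 0.48},
  {"dp": [0,0,0],"turn": [0,0,0],"fingers": 0.48},
  {"dp": [0,0,0],"turn": [0,0,0],"fingers": 0.48},
], force=20)

```text
clock: 15.12
eef_pos: [461.1, 184.7, 84.2]
tcp_rot: [3.141, 0.002, -3.034]
contact_force: [-0.2, -0.0, -0.8]
opening: 0.523
grasp_force: 0.0
```

>>> play_rows([
  {"dp": [0,0,0],"turn": [0,0,0],"fingers": 0.52},
  {"dp": [0,0,0],"turn": [0,0,0],"fingers": 0.52},
])

```text
clock: 15.28
eef_pos: [460.7, 184.7, 83.8]
tcp_rot: [3.141, 0.001, -3.034]
contact_force: [-0.0, -0.4, -0.1]
opening: 0.478
grasp_force: 0.0
```

```bash
python3 - <<'E'
from h import *
s=r.sense();f=grab('wrist');hsv=cv2.cvtColor(f['pixels'],cv2.COLOR_RGB2HSV)
m=((hsv[...,1]>170)&(hsv[...,2]>100)&((hsv[...,0]<4)|(hsv[...,0]>172))).astype(np.uint8)
m=cv2.morphologyEx(m,cv2.MORPH_CLOSE,np.ones((9,9)))
c=max(cv2.findContours(m,0,1)[0],key=cv2.contourArea);print(cv2.boundingRect(c))
print(s['eef_pos'],s['contact_force'],s['wrist_torque'])
im=f['pixels'];cv2.imwrite('pics/w6.png',cv2.cvtColor(im,cv2.COLOR_RGB2BGR))
u,v,w,h=cv2.boundingRect(c)
for y in (v+h//2,v+h-5): print(y,[tuple(int(q) for q in im[y,x]) for x in range(u-12,u+w+13,4)])
E
```

```text
(218, 216, 81, 88)
[460.68099091 184.69331923  83.75917971] [-0.00339085 -0.38600118 -0.13072347] [-0.01293692  0.0272703   0.03103038]
260 [(147, 149, 150), (36, 37, 39), (35, 31, 30), (61, 38, 40), (160, 46, 43), (221, 60, 59), (229, 74, 70), (227, 68, 64), (225, 66, 65), (225, 70, 67), (222, 65, 58), (224, 65, 63), (223, 65, 61), (236, 66, 64), (254, 94, 88), (227, 65, 63), (223, 64, 59), (223, 65, 61), (223, 64, 61), (223, 66, 65), (222, 68, 66), (209, 65, 61), (228, 67, 63), (43, 45, 47), (43, 44, 47), (88, 87, 89), (147, 150, 149)]
299 [(47, 48, 56), (71, 68, 72), (191, 132, 98), (223, 159, 112), (224, 159, 110), (223, 159, 111), (221, 154, 107), (223, 160, 113), (251, 98, 86), (252, 87, 84), (254, 104, 93), (255, 96, 91), (252, 87, 84), (252, 88, 82), (251, 84, 79), (252, 83, 79), (246, 120, 93), (220, 143, 100), (209, 147, 103), (210, 145, 105), (213, 150, 106), (142, 93, 70), (139, 91, 66), (142, 95, 69), (34, 33, 38), (50, 49, 53), (39, 41, 46)]
```

>>> play_rows([
  {"dp": [0,0.025,0],"turn": [0,0,0],"fingers": 0.52},
  {"dp": [0,0,0],"turn": [0,0,0],"fingers": 0.6},
  {"dp": [0,0,0],"turn": [0,0,0],"fingers": 0.65},
  {"dp": [0,0,0],"turn": [0,0,0],"fingers": 0.7},
  {"dp": [0,0,0],"turn": [0,0,0],"fingers": 0.7},
], force=20)

```text
clock: 15.75
eef_pos: [460.3, 185.5, 83.3]
tcp_rot: [-3.142, -0.0, -3.034]
contact_force: [-0.3, -0.8, 0.3]
opening: 0.401
grasp_force: 20.5
```

>>> play_rows([
  {"dp": [0,0,0.001],"turn": [0,0,0.4],"fingers": 0.7},
  {"dp": [0,0,0.002],"turn": [0,0,0.6],"fingers": 0.7},
  {"dp": [0,0,0.003],"turn": [0,0,0.7],"fingers": 0.7},
  {"dp": [0,0,0.003],"turn": [0,0,0.7],"fingers": 0.7},
  {"dp": [0,0,0.003],"turn": [0,0,0.7],"fingers": 0.7},
])

```text
clock: 16.17
eef_pos: [460.4, 185.6, 82.8]
tcp_rot: [3.142, 0.0, 2.921]
contact_force: [-0.3, 0.5, 0.9]
opening: 0.403
grasp_force: 20.6
```

>>> play_rows([
  {"dp": [0,0,0.003],"turn": [0,0,0.7],"fingers": 0.7},
  {"dp": [0,0,0.003],"turn": [0,0,0.7],"fingers": 0.7},
  {"dp": [0,0,0.003],"turn": [0,0,0.7],"fingers": 0.7},
  {"dp": [0,0,0.003],"turn": [0,0,0.7],"fingers": 0.7},
  {"dp": [0,0,0.003],"turn": [0,0,0.7],"fingers": 0.7},
])

```text
clock: 16.58
eef_pos: [460.4, 185.6, 82.2]
tcp_rot: [3.142, 0.0, 2.555]
contact_force: [0.2, -0.4, 1.0]
opening: 0.4
grasp_force: 20.6
```

>>> play_rows([
  {"dp": [0,0,0.003],"turn": [0,0,0.7],"fingers": 0.7},
  {"dp": [0,0,0.003],"turn": [0,0,0.7],"fingers": 0.7},
  {"dp": [0,0,0.003],"turn": [0,0,0.7],"fingers": 0.7},
  {"dp": [0,0,0.003],"turn": [0,0,0.7],"fingers": 0.7},
  {"dp": [0,0,0.003],"turn": [0,0,0.7],"fingers": 0.7},
])

```text
clock: 17.0
eef_pos: [460.5, 185.6, 81.7]
tcp_rot: [3.141, 0.0, 2.188]
contact_force: [0.6, -0.2, 1.1]
opening: 0.406
grasp_force: 20.6
```

>>> play_rows([
  {"dp": [0,0,0.003],"turn": [0,0,0.7],"fingers": 0.7},
  {"dp": [0,0,0.003],"turn": [0,0,0.7],"fingers": 0.7},
  {"dp": [0,0,0.003],"turn": [0,0,0.7],"fingers": 0.7},
  {"dp": [0,0,0.001],"turn": [0,0,0.5],"fingers": 0.7},
  {"dp": [0,0,0],"turn": [0,0,0],"fingers": 0.7},
])

```text
clock: 17.42
eef_pos: [460.6, 185.6, 81.5]
tcp_rot: [3.141, 0.0, 1.917]
contact_force: [-1.3, -1.2, 4.7]
opening: 0.407
grasp_force: 20.9
```

>>> play_rows([
  {"dp": [0,0,0],"turn": [0,0,0],"fingers": 0},
  {"dp": [0,0,0],"turn": [0,0,0],"fingers": 0},
  {"dp": [0,0,0],"turn": [0,0,0],"fingers": 0},
  {"dp": [0,0,0],"turn": [0,0,0],"fingers": 0},
  {"dp": [0,0,0],"turn": [0,0,0],"fingers": 0},
])

```text
clock: 17.83
eef_pos: [460.2, 185.6, 81.1]
tcp_rot: [-3.141, -0.0, 1.92]
contact_force: [0.6, 0.0, 0.1]
opening: 0.993
grasp_force: 0.0
```

>>> play_rows([
  {"dp": [0,0,-0.5],"turn": [0,0,0],"fingers": 0},
  {"dp": [0,0,-0.6],"turn": [0,0,0],"fingers": 0},
  {"dp": [0,0,-0.6],"turn": [0,0,0],"fingers": 0},
  {"dp": [0,0,-0.3],"turn": [0,0,-0.72],"fingers": 1},
  {"dp": [0,0,0],"turn": [0,0,-1],"fingers": 1},
])

```text
clock: 18.25
eef_pos: [462.0, 186.2, 164.1]
tcp_rot: [3.137, 0.001, 2.103]
contact_force: [0.3, 0.4, -1.2]
opening: 0.749
grasp_force: 0.0
```

>>> play_rows([
  {"dp": [0,0,0],"turn": [0,0,-1],"fingers": 1},
  {"dp": [0,0,0],"turn": [0,0,-1],"fingers": 1},
  {"dp": [0,0,0],"turn": [0,0,-1],"fingers": 1},
  {"dp": [0,0,0],"turn": [0,0,-1],"fingers": 1},
  {"dp": [0,0,0],"turn": [0,0,-1],"fingers": 1},
])

```text
clock: 18.67
eef_pos: [460.2, 185.5, 161.2]
tcp_rot: [-3.142, -0.0, 2.629]
contact_force: [-0.1, 0.6, -0.3]
opening: 0.005
grasp_force: 0.0
```

>>> play_rows([
  {"dp": [0,0,0],"turn": [0,0,-1],"fingers": 1},
  {"dp": [0,0,0],"turn": [0,0,-1],"fingers": 1},
  {"dp": [0,0,0],"turn": [0,0,-1],"fingers": 1},
  {"dp": [0,0,0],"turn": [0,0,-1],"fingers": 1},
  {"dp": [0,0,0],"turn": [0,0,-1],"fingers": 1},
])

```text
clock: 19.08
eef_pos: [460.2, 185.5, 161.1]
tcp_rot: [-3.142, -0.0, -3.131]
contact_force: [0.3, -0.4, 0.4]
opening: -0.005
grasp_force: 0.0
```

>>> play_rows([
  {"dp": [0,0,0],"turn": [0,0,-1],"fingers": 1},
  {"dp": [0,0,0],"turn": [0,0,0],"fingers": 1},
  {"dp": [0,0,0],"turn": [0,0,0],"fingers": 1},
])

```text
clock: 19.33
eef_pos: [460.2, 185.5, 161.2]
tcp_rot: [-3.142, -0.0, -3.035]
contact_force: [0.2, 0.6, -0.2]
opening: -0.002
grasp_force: 0.0
```

```bash
python3 - <<'E'
from h import *
s=r.sense();f=grab('wrist')
im=f['pixels'];cv2.imwrite('pics/w7.png',cv2.cvtColor(im,cv2.COLOR_RGB2BGR))
print(s['eef_pos'],s['tcp_rot'],s['contact_force'])
y=s['tcp_rot'][2];d=np.array([538.3,102])-s['eef_pos'][:2]
print('tx ty units',(d@[np.cos(y),np.sin(y)])/40,(d@[np.sin(y),-np.cos(y)])/40)
E
```

```text
[460.24385423 185.52821933 161.15027628] [-3.14157604e+00 -1.41354630e-04 -3.03465005e+00] [ 0.16171002  0.59666605 -0.17013711]
tx ty units -1.717362741961118 -2.2845663780501058
```

View pics/w7.png

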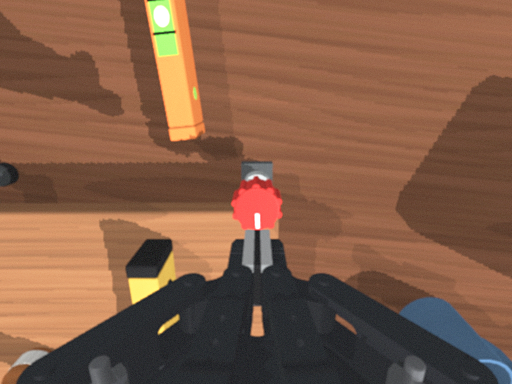

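The picture shows the knob's white mark now pointing straight back at (257,220), so it turned about 76–80° clockwise. The shelf has not moved. Now I press again.

>>> play_rows([
  {"dp": [-0.43,-0.571,0],"turn": [0,0,0],"fingers": 1},
  {"dp": [-0.43,-0.571,0],"turn": [0,0,0],"fingers": 1},
  {"dp": [-0.43,-0.571,0],"turn": [0,0,0],"fingers": 1},
  {"dp": [-0.43,-0.571,0],"turn": [0,0,0],"fingers": 1},
  {"dp": [0,0,0.4],"turn": [0,0,0],"fingers": 1},
])

```text
clock: 19.8
eef_pos: [544.1, 99.9, 147.8]
tcp_rot: [-3.141, 0.007, -3.036]
contact_force: [0.1, 0.5, 0.0]
opening: 0.0
grasp_force: 0.0
```

>>> play_rows([
  {"dp": [0,0,0.4],"turn": [0,0,0],"fingers": 1},
  {"dp": [0,0,0.25],"turn": [0,0,0],"fingers": 1},
  {"dp": [0,0,0.05],"turn": [0,0,0],"fingers": 1},
  {"dp": [0.02,0,0.03],"turn": [0,0,0],"fingers": 1},
  {"dp": [0,0,0],"turn": [0,0,0],"fingers": 1},
])

```text
clock: 20.22
eef_pos: [537.8, 102.5, 116.2]
tcp_rot: [-3.142, -0.0, -3.032]
contact_force: [-0.0, 0.7, -0.5]
opening: -0.0
grasp_force: 0.0
```

>>> play_rows([
  {"dp": [0,0,0],"turn": [0,0,0],"fingers": 1},
  {"dp": [0,0,0],"turn": [0,0,0],"fingers": 1},
  {"dp": [0,0,0],"turn": [0,0,0],"fingers": 1},
])

```text
clock: 20.47
eef_pos: [538.3, 102.4, 116.7]
tcp_rot: [3.142, 0.001, -3.031]
contact_force: [0.4, -0.1, 0.3]
opening: 0.001
grasp_force: 0.0
```

>>> play_rows([
  {"dp": [0,0,0.03],"turn": [0,0,0],"fingers": 1},
  {"dp": [0.01,0,0.03],"turn": [0,0,0],"fingers": 1},
  {"dp": [0,0,0],"turn": [0,0,0],"fingers": 1},
  {"dp": [0,0,0],"turn": [0,0,0],"fingers": 1},
])

```text
clock: 20.8
eef_pos: [538.3, 102.4, 114.9]
tcp_rot: [3.141, 0.002, -3.032]
contact_force: [-2.9, -0.5, 13.0]
opening: -0.0
grasp_force: 6.1
```

>>> play_rows([
  {"dp": [0.01,0,0.02],"turn": [0,0,0],"fingers": 1},
  {"dp": [0,0,0],"turn": [0,0,0],"fingers": 1},
  {"dp": [0,0,0],"turn": [0,0,0],"fingers": 1},
  {"dp": [0,0,0],"turn": [0,0,0],"fingers": 1},
])

```text
clock: 21.13
eef_pos: [538.3, 102.4, 114.9]
tcp_rot: [3.141, 0.003, -3.032]
contact_force: [-4.0, -0.8, 19.4]
opening: -0.003
grasp_force: 9.6
```

>>> play_rows([
  {"dp": [0.005,0,-0.015],"turn": [0,0,0],"fingers": 1},
  {"dp": [0,0,0],"turn": [0,0,0],"fingers": 1},
  {"dp": [0,0,0],"turn": [0,0,0],"fingers": 1},
  {"dp": [0,0,0],"turn": [0,0,0],"fingers": 1},
  {"dp": [0,0,0],"turn": [0,0,0],"fingers": 1},
])

```text
clock: 21.55
eef_pos: [538.3, 102.4, 114.9]
tcp_rot: [3.141, 0.003, -3.032]
contact_force: [-1.4, 0.3, 11.4]
opening: 0.001
grasp_force: 6.0
```

>>> play_rows([
  {"dp": [0,0,0],"turn": [0,0,0],"fingers": 1},
  {"dp": [0,0,0],"turn": [0,0,0],"fingers": 1},
  {"dp": [0,0,0],"turn": [0,0,0],"fingers": 1},
  {"dp": [0,0,0],"turn": [0,0,0],"fingers": 1},
  {"dp": [0,0,0],"turn": [0,0,0],"fingers": 1},
])

```text
clock: 21.97
eef_pos: [538.3, 102.4, 114.9]
tcp_rot: [3.141, 0.003, -3.032]
contact_force: [-1.1, 0.6, 12.2]
opening: 0.001
grasp_force: 6.1
```

>>> play_rows([
  {"dp": [0,0,0],"turn": [0,0,0],"fingers": 1},
  {"dp": [0,0,0],"turn": [0,0,0],"fingers": 1},
  {"dp": [0,0,0],"turn": [0,0,0],"fingers": 1},
  {"dp": [0,0,0],"turn": [0,0,0],"fingers": 1},
  {"dp": [0,0,0],"turn": [0,0,0],"fingers": 1},
])

```text
clock: 22.38
eef_pos: [538.3, 102.3, 114.9]
tcp_rot: [3.141, 0.003, -3.032]
contact_force: [-1.1, -0.4, 12.1]
opening: 0.003
grasp_force: 6.0
```

>>> play_rows([
  {"dp": [0,0,0],"turn": [0,0,0],"fingers": 1},
  {"dp": [0,0,0],"turn": [0,0,0],"fingers": 1},
  {"dp": [0,0,0],"turn": [0,0,0],"fingers": 1},
  {"dp": [0,0,0],"turn": [0,0,0],"fingers": 1},
  {"dp": [0,0,0],"turn": [0,0,0],"fingers": 1},
])

```text
clock: 22.8
eef_pos: [538.3, 102.4, 114.9]
tcp_rot: [3.141, 0.003, -3.032]
contact_force: [-0.7, 0.1, 12.0]
opening: -0.002
grasp_force: 6.1
```

>>> play_rows([
  {"dp": [0,0,0],"turn": [0,0,0],"fingers": 1},
  {"dp": [0,0,0],"turn": [0,0,0],"fingers": 1},
  {"dp": [0,0,0],"turn": [0,0,0],"fingers": 1},
  {"dp": [0,0,0],"turn": [0,0,0],"fingers": 1},
  {"dp": [0,0,0],"turn": [0,0,0],"fingers": 1},
])

```text
clock: 23.22
eef_pos: [538.2, 102.4, 114.9]
tcp_rot: [3.141, 0.003, -3.032]
contact_force: [-0.7, -0.1, 12.3]
opening: -0.001
grasp_force: 6.1
```

>>> play_rows([
  {"dp": [0,0,0],"turn": [0,0,0],"fingers": 1},
  {"dp": [0,0,0],"turn": [0,0,0],"fingers": 1},
  {"dp": [0,0,0],"turn": [0,0,0],"fingers": 1},
  {"dp": [0,0,0],"turn": [0,0,0],"fingers": 1},
  {"dp": [0,0,0],"turn": [0,0,0],"fingers": 1},
])

```text
clock: 23.63
eef_pos: [538.2, 102.3, 114.9]
tcp_rot: [3.141, 0.003, -3.032]
contact_force: [-0.6, -0.1, 12.7]
opening: -0.001
grasp_force: 6.0
```

```bash
python3 - <<'E'
from h import *
S,P=bubble();m=P.mean(0);b=m[:,2]
for s,p in zip(S,m): print(s,p.round().astype(int))
k=(abs(S)<26)&(b>15);w=np.where(k,b,0);print('centroid',(w*S).sum()/w.sum())
print(r.sense()['eef_pos'],r.sense()['contact_force'])
E
```

```text
-45.0 [252 227   0]
-43.5 [252 227   0]
-42.0 [252 227   0]
-40.5 [252 226   0]
-39.0 [252 226   0]
-37.5 [251 225   0]
-36.0 [251 224   0]
-34.5 [249 219   0]
-33.0 [242 210   0]
-31.5 [232 201   0]
-30.0 [213 191   0]
-28.5 [188 194   0]
-27.0 [163 205   0]
-25.5 [141 219   0]
-24.0 [129 231   0]
-22.5 [122 237   0]
-21.0 [117 241   0]
-19.5 [113 242   0]
-18.0 [110 241   0]
-16.5 [107 238   0]
-15.0 [103 234   0]
-13.5 [ 96 222   1]
-12.0 [ 92 209   6]
-10.5 [ 92 199  16]
-9.0 [101 201  29]
-7.5 [127 217  55]
-6.0 [162 232  94]
-4.5 [198 244 135]
-3.0 [225 250 171]
-1.5 [236 252 193]
0.0 [243 253 212]
1.5 [247 254 226]
3.0 [249 254 230]
4.5 [248 254 227]
6.0 [245 253 221]
7.5 [233 251 200]
9.0 [209 243 164]
10.5 [180 231 125]
12.0 [151 217  90]
13.5 [124 209  57]
15.0 [108 212  28]
16.5 [100 221   6]
18.0 [103 231   1]
19.5 [106 238   0]
21.0 [109 242   0]
22.5 [111 244   0]
24.0 [112 244   0]
25.5 [112 243   0]
27.0 [111 240   0]
28.5 [112 230   1]
30.0 [118 211   5]
31.5 [127 191   8]
33.0 [152 180  10]
34.5 [185 186   7]
36.0 [218 198   4]
37.5 [241 212   1]
39.0 [250 221   0]
40.5 [251 225   0]
42.0 [253 228   0]
43.5 [253 229   0]
45.0 [253 230   0]
centroid 2.8800394909725537
[538.23607111 102.36915838 114.90749916] [-0.92103574 -0.50206269 11.40861043]
```

>>> play_rows([
  {"dp": [0,0,0],"turn": [0,0,0],"fingers": 1},
  {"dp": [0,0,0],"turn": [0,0,0],"fingers": 1},
  {"dp": [0,0,0],"turn": [0,0,0],"fingers": 1},
  {"dp": [0,0,0],"turn": [0,0,0],"fingers": 1},
  {"dp": [0,0,0],"turn": [0,0,0],"fingers": 1},
])

```text
clock: 24.1
eef_pos: [538.3, 102.4, 114.9]
tcp_rot: [3.141, 0.003, -3.032]
contact_force: [-1.4, 0.2, 12.6]
opening: -0.002
grasp_force: 6.1
```

>>> play_rows([
  {"dp": [0,0,0],"turn": [0,0,0],"fingers": 1},
  {"dp": [0,0,0],"turn": [0,0,0],"fingers": 1},
  {"dp": [0,0,0],"turn": [0,0,0],"fingers": 1},
  {"dp": [0,0,0],"turn": [0,0,0],"fingers": 1},
  {"dp": [0,0,0],"turn": [0,0,0],"fingers": 1},
])

```text
clock: 24.52
eef_pos: [538.3, 102.4, 114.9]
tcp_rot: [3.141, 0.003, -3.032]
contact_force: [-1.5, -0.5, 12.8]
opening: 0.002
grasp_force: 6.0
```

>>> play_rows([
  {"dp": [0,0,0],"turn": [0,0,0],"fingers": 1},
  {"dp": [0,0,0],"turn": [0,0,0],"fingers": 1},
  {"dp": [0,0,0],"turn": [0,0,0],"fingers": 1},
  {"dp": [0,0,0],"turn": [0,0,0],"fingers": 1},
  {"dp": [0,0,0],"turn": [0,0,0],"fingers": 1},
])

```text
clock: 24.93
eef_pos: [538.3, 102.4, 114.9]
tcp_rot: [3.141, 0.003, -3.032]
contact_force: [-1.7, -0.1, 12.3]
opening: 0.001
grasp_force: 6.1
```

```bash
python3 - <<'E'
from h import *
for off in ((-4,-2,0,2,4),(-7,-6,-5),(5,6,7),(0,)):
    S,P=bubble(off=off);m=P.mean(0);b=m[:,2];g=m[:,1]
    w=np.where((abs(S)<26)&(b>15),b,0);L=(S<-6)&(S>-18);Rr=(S>8)&(S<20)
    ed=[np.interp(0,*x) for x in ()]
    i=np.where(b>b.max()/2)[0]
    print(off,'centroid',(w*S).sum()/w.sum(),'half',S[i[0]],S[i[-1]],'lines',S[L][g[L].argmin()],g[L].min(),S[Rr][g[Rr].argmin()],g[Rr].min())
f=grab('scene')['pixels'][145:230,270:380];cv2.imwrite('pics/s8.png',cv2.cvtColor(cv2.resize(f,None,fx=7,fy=7,interpolation=cv2.INTER_CUBIC),cv2.COLOR_RGB2BGR))
E
```

```text
(-4, -2, 0, 2, 4) centroid 2.8806130795910483 half -4.5 10.5 lines -10.5 199.43633 13.5 209.58047
(-7, -6, -5) centroid 4.510797719643712 half -3.0 12.0 lines -10.5 175.16667 15.0 178.95833
(5, 6, 7) centroid 0.9382109947086854 half -4.5 7.5 lines -12.0 164.45573 15.0 182.23177
(0,) centroid 2.8927207369908423 half -4.5 10.5 lines -9.0 200.60938 13.5 216.40625
```

View pics/s8.png

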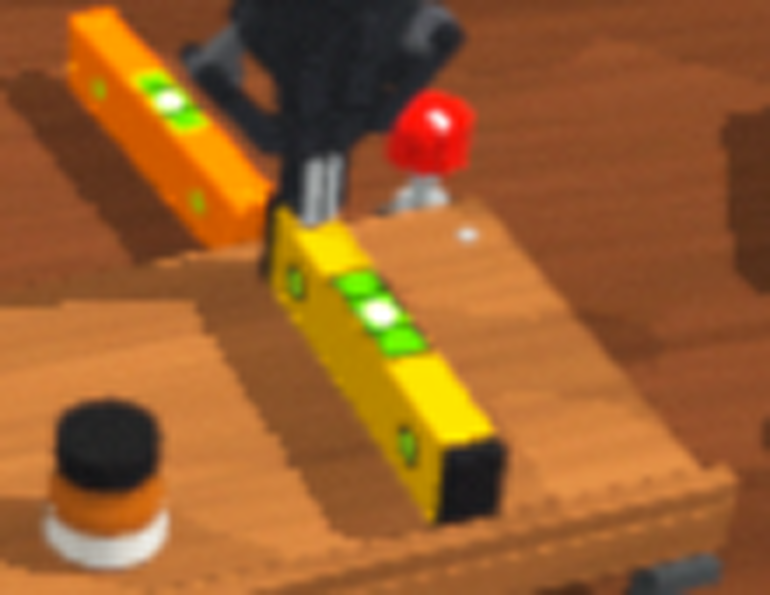

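The picture shows the bubble at (380,313), between the two black lines, about 1.2 mm from centre and settled. The front end is held at about 12 N, and the shelf and jar are undisturbed. Handing in.

```bash
python3 -c "
from rig import r
print(r.sign_off())"
```

```text
the job is handed in; nothing more can be done
None
```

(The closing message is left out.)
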